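# Close the drill jig's leaf and lock it with the clevis pin

### The arm

A 6-joint arm with a two-finger parallel gripper is mounted at the origin on a cart in front of the work surface, level with it; the furniture and walls round the work are solid. World frame = base frame: x ahead of the robot, y to its left, z up, the work surface at z = 0. Lengths are in m, angles in rad, forces in N, time in s.
With the tool pointing down it reaches from about 0.35 to 0.975 m from the base axis. Payload 4.9 kg.
Tool frame: the origin (TCP) lies midway between the tips of the shut fingers; the grasp point (between the pads) lies 19 mm behind it; z points along the fingers, y is the line along which they close (so a half turn about z gives the same grasp; the last joint's range is limited). The gripper opens to 85 mm and grips with 20 to 120 N. Pads are 22 mm wide; open, the fingers measure 114 mm over their backs; the gripper's body (76 mm by 85 mm) begins 54 mm behind the grasp point. The pads swing forward as they close: fully open they stand 13 mm farther back than shut.
Start: joints at [1.194, 0.053, 1.613, -0, 1.476, -0.119], TCP at [0.159, 0.604, 0.205] pointing down, gripper open.
Joint ranges: [-3.01, 3.01], [-1.01, 2.22], [0.06, 2.58], [-1.02, 4.17], [0.09, 2.62], [-3.14, 3.14]. Speed limits (rad/s): [2.57, 2.57, 3.14, 3.14, 3.14, 3.14].

### API

Orientations are given as a unit quaternion [w, x, y, z].
In Python, from plant import state, grab_frame, job_done, cut_out, place_of gives the robot as it stands.
- The arm moves only by the tool jog_arm, never from a script. Its argument "motion" is text: rows parted by semicolons, each of 7 numbers parted by spaces: the opening in per cent of the stroke, from 0 (shut) to 100 (fully open), then the shift along the tool's x, y, z as a fraction of full scale, then the turn, a rotation vector about the tool's x, y, z as a fraction of full scale. A call has exactly 5 rows; each row is the pose to reach, as a shift and turn from the pose commanded when the call began, along the tool's axes at that moment; what a row does not reach only later rows make up. Full scale, the value 1, is 50 cm for a shift and 1.5 rad for a turn. A row lasts 1/8 s, in which the tool goes at most 62.5 mm and 10.7 degrees, less where a joint would pass 70% of its speed; a pose out of reach is approached as far as the arm can. A call with a number of a shift or a turn outside -1 to 1 is refused whole. A call with a gripper value outside its range is refused whole. The fingers move at their own pace and stop on an object; the grip force is fixed at half the most. Time passes only in rows, so rows that repeat a pose let the fingers close, or fill a call up. It gives the time, the measured TCP pose, the force, the opening and the grip force at its end, in the units of the state.
- state(): the state, without advancing time (a new reading comes with each control period).
- grab_frame(name): name is "scene" or "top" or "wrist"; returns a dict with "color" (384x512x3 uint8, red, green, blue), "range_z" (384x512 float32, m along the optical axis (not along the pixel's ray), 0 where there is no reading), "intrinsics" (3x3 intrinsics, pixels), "world_from_camera" (4x4, takes a point from camera to world coordinates). Camera axes: x right, y up, looking along -z (the intrinsics and any distortion apply to the point x, -y, -z); pixel columns grow to the right and rows downward; lengths in m; the calibration is good to about 2 mm. The wrist camera is an equidistant fisheye: a pixel r from the principal point sees the ray r / f radians off the axis. A picture is of the moment at which its call begins.
- job_done(): hands the job in; it is judged then, once.
Trained networks look in the newest picture that a camera, given by its name, has taken for a name from the list of things; names that differ only in an ending like _2 or _b are one class to them, and where a whole thing is asked for, a point or a joint stands for the part that bears it (a point fixed in the world has none). Each returns a list of dicts, best first, with "p" (0 to 1); they miss things now and then, are a little off and sometimes report something else, mostly with a low value. They report only what shows in the picture. A call takes as long as a camera call. They do not tell look-alikes from the thing itself.
- cut_out(camera, thing): "pixels" (384x512 bool, what is visible of it).
- place_of(camera, thing): "at" ([x, y, z] in m, in world coordinates, good to about 4 mm: a listed point, or the origin of a listed thing).
The state is a dict: "time": time; "joint_pos": joint angles; "joint_vel": joint speeds; "joint_efforts": joint torques, N m; "tool_pos": TCP position; "tool_rot": TCP orientation; "contact_force": force on the tool from outside, world axes, zero at the start; "ft_torque": the same for the moment, N m; "gripper_width": opening from 0.0 (shut) to 1.0 (fully open); "grasp_force": force on a finger pad.
Only numpy, scipy, OpenCV 4.12 (cv2) and the standard library are available. Lean on these libraries where they do the work, as an engineer would, in place of code of your own. Each camera call takes 0.05 s, during which the arm holds its last target. There are 200 camera calls.

### The job

The oak block is in the hinged drill jig, ready to be drilled. Swing the jig's leaf fully down so that its eye sits between the two ears of the yoke, then pass the red-tabbed locking pin through both ears and the eye, from either side, until its tab is fully home against the ear, and let go of it there.

Things in the scene. Friction and masses are not known exactly. Their poses are not given: they have to be found in the camera images.
- drill_jig: drill jig fixed to the bench: blue base plate 220 x 100 x 12 mm with a hinge pedestal at its +x end, the oak block in a nest, and a steel yoke at its -x end. Origin on the bench, 5 mm to +x of the plate's centre; x runs from yoke to hinge, y along the hinge axis and the yoke's holes, z up. Beside the yoke (along y) it is bare but for the yoke's foot, 60 (x) x 52 (y) mm, top 18 mm above the bench
- yoke_centre (a point): on the axis of the yoke's holes, midway between its ears, at jig (-85, 0, 44) mm. Ears: upright plates 34 mm wide (x), 8 mm thick (y), tops 66 mm above the bench, 17 mm apart; their outer faces are 16.5 mm to either side of this point. Holes 14.5 mm in diameter along jig y with 2 mm chamfers. Nest and block begin 39 mm to +x of this point, the wide part of the lowered leaf 52 mm
- jig_leaf (a joint): angle of the leaf: 0 = fully down, level, on its stop; larger = raised, up to 1.3. Stiff hinge (0.3 N m friction): the leaf stays where it is left; 3 to 6 N down on its upper face lowers it
- leaf_hinge (a point): on the leaf's hinge axis (along jig y), 61 mm above the bench, mid-width. Lowered, the leaf runs level from here to jig -x: an aluminium plate 10 mm thick (axis at mid-thickness) and 48 mm wide for 103 mm, then a tongue 14 mm wide, 10 mm thick, to 172 mm, with the eye lug under its end; its upper face is smooth. Raised, its end swings up and back towards the hinge
- leaf_eye (a point): centre of the eye: a through hole 14.5 mm in diameter along jig y, in the 14 mm thick lug at the leaf's end; 155 mm from the hinge axis along the leaf and 17 mm below the leaf's mid-plane. Coincides with yoke_centre when the leaf is fully down
- lock_pin: loose pin lying flat on the bench, about 90 g: a flat red tab 30 mm long (x), 26 wide (y), 12 thick (z), and from its +x end a steel shank 12 mm in diameter, 48 long, its last 10 mm tapering to 6 mm. Origin on the pin's axis at the tab's centre, 6 mm above the bench; shoulder (shank meets tab) at x = 15 mm, nose at x = 63 mm. x points along the shank to the nose, z up as it lies
- pin_mid (a point): on the pin's axis at x = 31.5 mm of lock_pin; coincides with yoke_centre when the pin is fully home from either side
- pin_tip (a point): the nose of the pin, on its axis at x = 63 mm of lock_pin
- oak_block: oak block 85 x 55 x 42 mm standing loose in the jig's nest, its top 2 mm under the lowered leaf; origin at the centre of its underside, 12 mm above the bench; its long side (own y) lies along jig x
There are look-alikes about, which are no part of the job. Leave any yellow look-alike of the oak_block alone.

How it is judged:
On the way:
1. the leaf is fully down, its eye between the ears (value of joint jig_leaf below 0.04 rad), for 0.2 s.
At the end, for the whole second after the job is handed in: the leaf is down (joint under 0.04 rad), the pin is through both ears and the eye and home (pin_mid within 6 mm of yoke_centre, pin within 0.15 rad of the hole axis), at rest, and the oak block is still in its nest (its origin within 20 mm of the jig's, seen from above) (value of joint jig_leaf below 0.04 rad and distance between pin_mid and yoke_centre below 0.006 m and angle between the x axis of lock_pin and the y axis of drill_jig, either way round below 0.15 rad and linear speed of lock_pin below 0.02 m/s and horizontal distance between oak_block and drill_jig below 0.02 m); the robot touches nothing.
It also fails if it takes over 53 s, if anything falls off the work surface, if the arm or the gripper's body presses on something with over 40 N, if the wrist force passes 120 N, or if a joint passes its speed limit or range.

## Working session

There is one attempt and no reset: what is moved stays moved. The work goes in short steps, Python scripts to look and compute and a tool call to move; the robot and the scene stay as the last step left them, time stands still between calls to the robot, and variables do not carry over. Pictures are saved under pics/ and viewed, at most 10 in all, crops included, and the job is handed in when it is done.

Besides the shell and the picture viewer there is one more tool, called after "Request:" in YAML: its name, and indented under it one key for each argument. jog_arm: Moves the arm, as the interface text tells. Shift numbers are shares of 50 cm and turn numbers shares of 1.5 rad, none past 1 either way. Its arguments: {"type":"object","properties":{"motion":{"type":"string"}},"required":["motion"]}

```bash
mkdir -p pics; ls; cat > h.py <<'E'
import numpy as np, cv2
from plant import state, grab_frame, job_done, cut_out, place_of
def save(f,n): cv2.imwrite('pics/'+n, f['color'][:,:,::-1])
def cloud(f):
    K=f['intrinsics'];z=f['range_z'];v,u=np.indices(z.shape)
    P=np.stack([(u-K[0,2])/K[0,0]*z,-(v-K[1,2])/K[1,1]*z,-z,np.ones_like(z)],-1)
    return (P@f['world_from_camera'].T)[...,:3]
E
python3 - <<'E'
from h import *
s=state();print(s)
fs=[]
for c in['scene','top']:
    f=grab_frame(c);fs.append(f['color'])
    np.savez(c+'.npz',**f);print(c,f['intrinsics'].tolist(),f['world_from_camera'].round(3).tolist())
    for t in['drill_jig','yoke_centre','leaf_hinge','leaf_eye','lock_pin','pin_mid','pin_tip','oak_block']:
        print(t,[(round(d['p'],2),np.round(d['at'],3).tolist()) for d in place_of(c,t)])
    save(f,c+'0.png')
print(state()['time'])
E
```

```text
pics
{'time': 0.0, 'joint_pos': array([ 1.19399241e+00,  5.33717214e-02,  1.61425656e+00, -3.79601484e-06,
        1.47601559e+00, -1.18994705e-01]), 'joint_vel': array([-0.00075426, -0.00034112,  0.00117212,  0.00098004,  0.00105028,
       -0.00051363]), 'joint_efforts': array([ 8.32165347e-05, -3.93668890e+01, -3.70181179e+01, -1.49531393e-04,
        6.68260807e-03,  1.27843037e-06]), 'tool_pos': array([0.15910258, 0.60372155, 0.20347623]), 'tool_rot': array([-2.49820472e-04,  1.28547667e-01,  9.91702801e-01, -9.94721122e-04]), 'contact_force': array([ 0.78323493, -0.32159619,  0.28249162]), 'ft_torque': array([-0.01539525,  0.00431046,  0.02943702]), 'grasp_force': 0.0, 'gripper_width': 0.9999970937116346}
scene [[445.5303891662678, 0.0, 259.99426960278595], [0.0, 445.5303891662678, 191.18090335640773], [0.0, 0.0, 1.0]] [[0.893, 0.282, -0.352, 0.177], [-0.451, 0.562, -0.694, -0.672], [0.002, 0.778, 0.628, 0.648], [0.0, 0.0, 0.0, 1.0]]
drill_jig [(0.91, [0.536, 0.067, -0.001])]
yoke_centre [(0.61, [0.453, 0.041, 0.043])]
leaf_hinge [(0.91, [0.603, 0.086, 0.061])]
leaf_eye [(0.98,
[... 281 characters left out ...]
])]
top [[419.37543728245817, 0.0, 249.21924117834723], [0.0, 419.37543728245817, 188.00947196082643], [0.0, 0.0, 1.0]] [[0.043, 0.978, -0.204, 0.327], [-0.999, 0.043, -0.007, -0.039], [0.002, 0.204, 0.979, 0.948], [0.0, 0.0, 0.0, 1.0]]
drill_jig [(0.67, [0.535, 0.063, -0.004]), (0.55, [0.492, 0.053, 0.164])]
yoke_centre [(0.57, [0.458, 0.042, 0.042])]
leaf_hinge [(0.57, [0.603, 0.082, 0.062])]
leaf_eye [(0.68, [0.49, 0.051, 0.163])]
lock_pin [(0.54, [0.495, -0.223, 0.007])]
pin_mid [(0.72, [0.498, -0.19, 0.008])]
pin_tip [(0.49, [0.51, -0.159, 0.004])]
oak_block [(0.79, [0.405, 0.222, -0.002]), (0.72, [0.414, -0.128, 0.002]), (0.65, [0.534, 0.069, 0.011]), (0.56, [0.605, 0.224, 0.006])]
0.9
```

View pics/scene0.png

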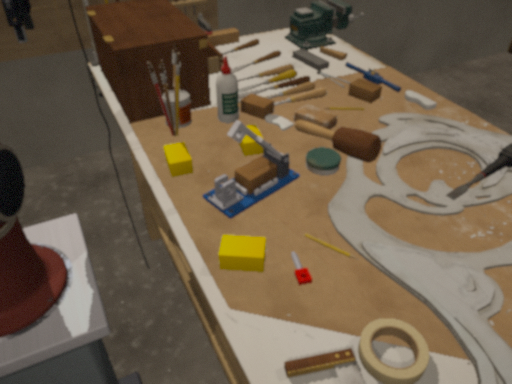

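View pics/top0.png

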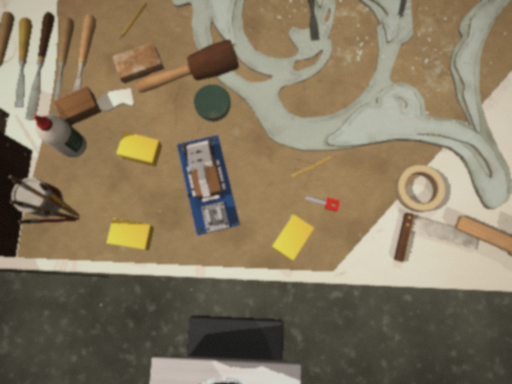

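Scene view: the jig is at about (250,180) with its leaf raised, and the red-tabbed pin is at (302,270). The top view shows the jig at (208,185) and the pin at (325,204). The yellow blocks are clear of both. Next I'll refine the jig and pin poses by fitting them.

```bash
python3 - <<'E'
from h import *
for c in['scene','top']:
    f=np.load(c+'.npz');P=cloud(f);hsv=cv2.cvtColor(f['color'],cv2.COLOR_RGB2HSV);H,S,V=hsv[...,0].astype(int),hsv[...,1],hsv[...,2]
    ok=(f['range_z']>0)
    near=lambda x,y,r:ok&(np.hypot(P[...,0]-x,P[...,1]-y)<r)
    m=near(.536,.066,.15)&(H>100)&(H<130)&(S>150)&(abs(P[...,2]-.012)<.006)
    r=cv2.minAreaRect((P[m][:,:2]*1000).astype(np.float32));print(c,'plate',m.sum(),r,P[m][:,2].mean())
    bench=near(.5,-.05,.06)&(S>60);print('bench z',np.median(P[bench][:,2]))
    m=near(.5,-.2,.08)&((H<6)|(H>174))&(S>170)
    q=P[m];r=cv2.minAreaRect((q[:,:2]*1000).astype(np.float32));print('tab',m.sum(),r,q.mean(0),np.median(q[:,2]))
    m2=near(.5,-.2,.09)&(S<70)&(P[...,2]>.003)&(P[...,2]<.03)
    q2=P[m2];print('shank',m2.sum(),q2.mean(0) if len(q2) else '')
    if len(q2): d=q2.mean(0)-q.mean(0);print('ang',np.arctan2(d[1],d[0]),q2.min(0),q2.max(0))
    m=near(.457,.042,.04)&(P[...,2]>.058)&(P[...,2]<.075);print('ears',m.sum(),P[m].mean(0) if m.sum() else '')
    u=np.array([np.cos(.28),np.sin(.28)])
E
```

```text
scene plate 465 ((528.2424926757812, 56.51146697998047), (212.29080200195312, 92.76143646240234), 15.288801193237305) 0.01123010785297753
bench z 0.00228293706255156
tab 187 ((493.7320251464844, -223.8166961669922), (31.251834869384766, 26.208951950073242), 83.6176986694336) [ 0.49319565 -0.22440459  0.01055   ] 0.011240338708080277
shank 91 [ 0.50066074 -0.18485186  0.01000687]
ang 1.3842529215998018 [ 0.49345112 -0.20625423  0.00631109] [ 0.50876492 -0.1614042   0.01393397]
ears 141 [0.45115416 0.03824873 0.06326484]
top plate 92 ((524.4944458007812, 63.96240997314453), (162.30638122558594, 87.68655395507812), 17.835756301879883) 0.010971376325098566
bench z 0.0017354589373614338
tab 120 ((492.4611511230469, -221.31712341308594), (27.76749038696289, 25.07364845275879), 77.97964477539062) [ 0.49250863 -0.22098936  0.01085204] 0.011044664506810908
shank 92 [ 0.50018301 -0.18398285  0.00916224]
ang 1.3663153851108045 [ 0.49185726 -0.20538847  0.00429676] [ 0.50729061 -0.16082072  0.01431135]
ears 123 [0.45026628 0.04095706 0.06413812]
```

```bash
cat >> h.py <<'E'
from scipy.spatial.transform import Rotation as R
def rel(target,yaw,tilt=None):
    """fractions of shift and turn to reach TCP target with tool down, tool y at world angle yaw"""
    s=state();w,x,y,z=s['tool_rot'];Rc=R.from_quat([x,y,z,w])
    Y=np.array([np.cos(yaw),np.sin(yaw),0]);Z=np.array([0,0,-1.]);Rt=R.from_matrix(np.stack([np.cross(Y,Z),Y,Z],1))
    return (Rc.inv().apply(np.array(target)-s['tool_pos'])/.5).round(3),((Rc.inv()*Rt).as_rotvec()/1.5).round(3)
E
python3 - <<'E'
from h import *
a=np.array([.159,.604]);b=np.array([.506,.055])
for c in['scene','top']:
    f=np.load(c+'.npz');P=cloud(f);P=P[(f['range_z']>0)&(P[...,2]>.05)]
    t=(P[:,:2]-a)@(b-a)/np.sum((b-a)**2);d=np.linalg.norm(P[:,:2]-a-t[:,None]*(b-a),axis=1)
    for k in np.arange(0,1.05,.1):
        m=(abs(t-k)<.05)&(d<.12)
        if m.any():print(c,round(k,1),P[m][:,2].max().round(3))
print(rel([.506,.055,.23],.272))
E
```

```text
scene 0.0 0.339
scene 0.1 0.348
scene 0.2 0.22
scene 0.3 0.22
scene 0.4 0.216
scene 0.5 0.218
scene 0.6 0.241
scene 0.9 0.068
scene 1.0 0.192
top 0.3 0.074
top 0.5 0.217
top 0.6 0.243
top 0.9 0.068
top 1.0 0.192
(array([-0.951, -0.886, -0.05 ]), array([0.   , 0.   , 0.694]))
```

Request:
jog_arm:
  motion: "0 0 0 -0.12 0 0 0; 0 0 0 -0.24 0 0 0; 0 0 0 -0.36 0 0 0; 0 -0.085 -0.08 -0.36 0 0 0.1; 0 -0.17 -0.16 -0.36 0 0 0.2"

```text
time: 1.52
tool_pos: [0.2217, 0.5047, 0.3861]
tool_rot: [0.0, 0.277, 0.961, 0.001]
contact_force: [-0.0, -0.3, -0.1]
gripper_width: 0.002
grasp_force: 0.0
```

Request:
jog_arm:
  motion: "0 -0.07 -0.11 0 0 0 0.1; 0 -0.13 -0.2 0 0 0 0.2; 0 -0.2 -0.3 0 0 0 0.3; 0 -0.26 -0.4 0 0 0 0.4; 0 -0.32 -0.5 0 0 0 0.494"

```text
time: 2.15
tool_pos: [0.224, 0.2069, 0.3848]
tool_rot: [0.0, 0.606, 0.795, 0.0]
contact_force: [1.1, -0.9, 1.0]
gripper_width: 0.002
grasp_force: 0.0
```

```bash
python3 - <<'E'
from h import *
print(state()['tool_pos'],rel([.506,.055,.23],.272))
E
```

```text
[0.22398572 0.20689963 0.38482714] (array([-0.443,  0.463,  0.31 ]), array([ 0.001,  0.   , -0.002]))
```

Request:
jog_arm:
  motion: "0 -0.085 0.09 0 0 0 0; 0 -0.17 0.18 0 0 0 0; 0 -0.26 0.27 0.02 0 0 0; 0 -0.35 0.36 0.1 0 0 0; 0 -0.443 0.463 0.2 0 0 0"

```text
time: 2.78
tool_pos: [0.4816, 0.0698, 0.3062]
tool_rot: [0.001, 0.605, 0.796, 0.001]
contact_force: [0.7, 0.9, -1.4]
gripper_width: 0.002
grasp_force: 0.0
```

```bash
python3 - <<'E'
from h import *
print(state()['tool_pos'],rel([.506,.055,.20],.272))
f=grab_frame('scene');save(f,'s1.png')
E
```

```text
[0.48163788 0.06977238 0.30618742] (array([-0.041,  0.039,  0.212]), array([ 0.002,  0.   , -0.001]))
```

View pics/s1.png

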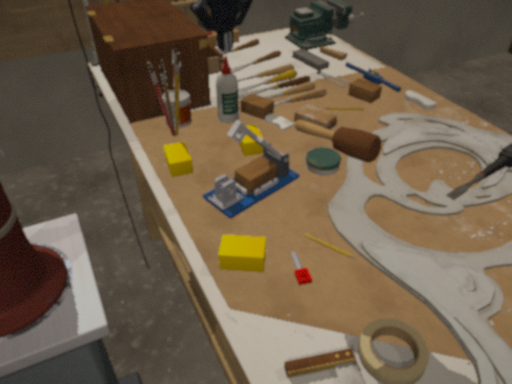

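The jig and pin are unchanged, and the arm is above and behind the jig at about (225,20). I'll lower it onto the leaf.

Request:
jog_arm:
  motion: "0 0 0 0.08 0 0 0; 0 0 0 0.16 0 0 0; 0 0 0 0.16 0 0 0; 0 0 0 0.16 0 0 0; 0 0 0 0.16 0 0 0"

```text
time: 3.45
tool_pos: [0.481, 0.0713, 0.229]
tool_rot: [0.002, 0.605, 0.797, 0.001]
contact_force: [0.3, -0.4, 1.0]
gripper_width: 0.005
grasp_force: 0.0
```

Request:
jog_arm:
  motion: "0 -0.04 0.04 0 0 0 0; 0 -0.04 0.04 0.03 0 0 0; 0 -0.04 0.04 0.07 0 0 0; 0 -0.04 0.04 0.11 0 0 0; 0 -0.04 0.04 0.15 0 0 0"

```text
time: 4.08
tool_pos: [0.5038, 0.0576, 0.1495]
tool_rot: [-0.0, 0.605, 0.797, -0.0]
contact_force: [1.3, 0.4, 1.1]
gripper_width: -0.001
grasp_force: 0.6
```

Request:
jog_arm:
  motion: "0 0 0 0.04 0 0 0; 0 0 0 0.08 0 0 0; 0 0 0 0.11 0 0 0; 0 0 0 0.13 0 0 0; 0 0 0 0.14 0 0 0"

```text
time: 4.7
tool_pos: [0.5042, 0.0573, 0.0806]
tool_rot: [-0.0, 0.605, 0.796, -0.0]
contact_force: [-0.5, 0.2, 2.2]
gripper_width: 0.004
grasp_force: 0.6
```

Request:
jog_arm:
  motion: "0 0 0 0.01 0 0 0; 0 0 0 0.02 0 0 0; 0 0 0 0.03 0 0 0; 0 0 0 0.03 0 0 0; 0 0 0 0.03 0 0 0"

```text
time: 5.32
tool_pos: [0.5043, 0.0574, 0.0661]
tool_rot: [-0.0, 0.605, 0.796, -0.0]
contact_force: [-0.2, 0.2, 0.4]
gripper_width: 0.002
grasp_force: 0.0
```

Request:
jog_arm:
  motion: "0 0 0 0.004 0 0 0; 0 0 0 0.008 0 0 0; 0 0 0 0.012 0 0 0; 0 0 0 0.012 0 0 0; 0 0 0 0.012 0 0 0"

```text
time: 5.95
tool_pos: [0.5043, 0.0573, 0.06]
tool_rot: [-0.0, 0.605, 0.796, -0.0]
contact_force: [-0.5, 0.2, 0.2]
gripper_width: -0.0
grasp_force: 0.0
```

```bash
python3 - <<'E'
from h import *
f=grab_frame('scene')
for t in['leaf_eye','yoke_centre','leaf_hinge']: print(t,[(round(d['p'],2),np.round(d['at'],3).tolist()) for d in place_of('scene',t)])
cv2.imwrite('pics/s2.png',cv2.resize(f['color'][60:260,150:400,::-1],None,fx=3,fy=3,interpolation=cv2.INTER_CUBIC))
E
```

```text
leaf_eye [(0.84, [0.45, 0.045, 0.077])]
yoke_centre [(0.8, [0.45, 0.038, 0.043])]
leaf_hinge [(0.9, [0.599, 0.086, 0.063])]
```

View pics/s2.png

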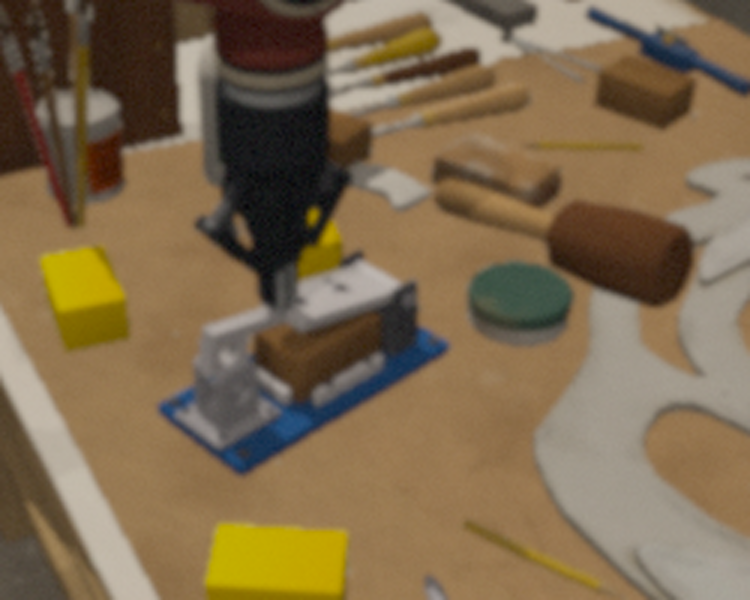

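```bash
python3 - <<'E'
from h import *
o=np.array([.453,.040]);a=.272;ex=np.array([np.cos(a),np.sin(a)]);ey=np.array([-ex[1],ex[0]])
for c in['scene','top']:
    f=grab_frame(c);P=cloud(f);P=P[f['range_z']>0]
    X=(P[:,:2]-o)@ex*1000;Y=(P[:,:2]-o)@ey*1000;Z=P[:,2]*1000
    for x in range(-25,170,8):
        m=(abs(X-x)<4)&(abs(Y)<30)&(Z>50)&(Z<140)
        if m.sum()>2:print(c,x,m.sum(),'z',np.percentile(Z[m],[10,50,90]).round(),'y',np.percentile(Y[m],[5,50,95]).round())
print(state()['contact_force'])
E
```

```text
scene -17 122 z [54. 70. 89.] y [-15.  -3.  12.]
scene -9 65 z [58. 73. 96.] y [-16.  -6.   4.]
scene -1 67 z [57. 66. 94.] y [-15.  -6.   3.]
scene 7 80 z [58. 69. 93.] y [-16.  -5.   4.]
scene 15 53 z [57. 81. 93.] y [-15.  -6.   6.]
scene 23 34 z [ 84.  90. 136.] y [-10.  -5.   7.]
scene 31 30 z [ 83.  89. 137.] y [-9. -5.  6.]
scene 39 111 z [ 87. 110. 138.] y [-9. -2. 10.]
scene 47 130 z [ 52.  92. 131.] y [-18.  -6.  17.]
scene 55 151 z [ 53.  83. 129.] y [-22.  -8.  16.]
scene 63 102 z [ 52.  76. 133.] y [-24.  -8.  15.]
scene 71 78 z [ 52.  76. 134.] y [-23.  -8.  12.]
scene 79 66 z [ 53.  78. 131.] y [-23. -11.   6.]
scene 87 69 z [53. 77. 79.] y [-23. -10.  15.]
scene 95 64 z [52. 75. 77.] y [-23. -11.  21.]
scene 103 62 z [52. 74. 76.] y [-22. -12.  23.]
scene 111 69 z [52. 73. 75.] y [-23. -11.  22.]
scene 119 53 z [53. 71. 73.] y [-22. -11.  22.]
scene 127 49 z [52. 70. 71.] y [-23. -13.  20.]
scene 135 46 z [61. 69. 70.] y [-22.  -3.  25.]
scene 143 68 z [57. 67. 69.] y [-29. -16.  23.]
scene 151 69 z [59. 67. 72.] y [-30.  -6.  28.]
scene 159 32 z [62. 68. 71.] y [-30. -19.  27.]
scene 167 9 z [54. 63. 70.] y [-29. -28. -26.]
top -17 9 z [57. 63. 66.] y [-14. -12.  -9.]
top -9 5 z [65. 66. 67.] y [-15. -14. -13.]
top 47 4 z [52. 53. 54.] y [26. 27. 28.]
[-0.40705483  0.15843645  1.09433807]
```

The crop shows the leaf almost down, with its tongue at about (240,330). The cloud gives a slope of about 0.17 rad, so the fingertip has probably slid off beside the narrow tongue. I'll lift and push on the wide plate instead.

Request:
jog_arm:
  motion: "0 0 0 -0.1 0 0 0; 0 0 0 -0.1 0 0 0; 0 -0.01 0.05 -0.1 0 0 0; 0 -0.01 0.05 -0.08 0 0 0; 0 -0.01 0.05 -0.05 0 0 0"

```text
time: 6.88
tool_pos: [0.529, 0.0592, 0.0838]
tool_rot: [-0.001, 0.605, 0.796, -0.0]
contact_force: [-0.8, -0.8, -0.7]
gripper_width: -0.002
grasp_force: 0.0
```

Request:
jog_arm:
  motion: "0 0 0 0.006 0 0 0; 0 0 0 0.012 0 0 0; 0 0 0 0.02 0 0 0; 0 0 0 0.03 0 0 0; 0 0 0 0.03 0 0 0"

```text
time: 7.5
tool_pos: [0.5295, 0.0592, 0.0698]
tool_rot: [-0.0, 0.605, 0.796, -0.0]
contact_force: [-0.0, 0.4, 0.1]
gripper_width: -0.003
grasp_force: 0.0
```

Request:
jog_arm:
  motion: "0 0 0 0.003 0 0 0; 0 0 0 0.006 0 0 0; 0 0 0 0.009 0 0 0; 0 0 0 0.012 0 0 0; 0 0 0 0.012 0 0 0"

```text
time: 8.12
tool_pos: [0.5297, 0.0592, 0.0641]
tool_rot: [-0.0, 0.605, 0.796, -0.0]
contact_force: [0.6, 0.1, -0.1]
gripper_width: 0.001
grasp_force: 0.0
```

```bash
cat > leaf.py <<'E'
from h import *
o=np.array([.453,.040]);a=.272;ex=np.array([np.cos(a),np.sin(a)]);ey=np.array([-ex[1],ex[0]])
f=grab_frame('scene');P=cloud(f);P=P[f['range_z']>0]
X=(P[:,:2]-o)@ex*1000;Y=(P[:,:2]-o)@ey*1000;Z=P[:,2]*1000
for x in (-13,-5,3,11,25,55,95,110,125):
    m=(abs(X-x)<4)&(abs(Y+2)<20)&(Z>50)&(Z<110);print(x,np.percentile(Z[m],[50,80,90,97]).round(1) if m.any() else '')
print(state()['contact_force'],state()['tool_pos'])
cv2.imwrite('pics/leaf.png',cv2.resize(f['color'][100:250,180:330,::-1],None,fx=4,fy=4,interpolation=cv2.INTER_CUBIC))
E
python3 leaf.py
```

```text
-13 [78.4 90.8 95.6 96.9]
-5 [67.9 94.6 95.6 96.5]
3 [68.  89.9 92.9 94.6]
11 [71.9 89.6 92.  92.9]
25 [88.7 89.8 90.5 90.6]
55 [77.3 83.5 84.2 84.8]
95 [72.4 76.7 77.5 77.8]
110 [73.1 74.8 75.  76. ]
125 [70.1 71.8 72.  72.6]
[ 0.49957756  0.69405466 -0.34501902] [0.52980794 0.05921576 0.06418782]
```

View pics/leaf.png

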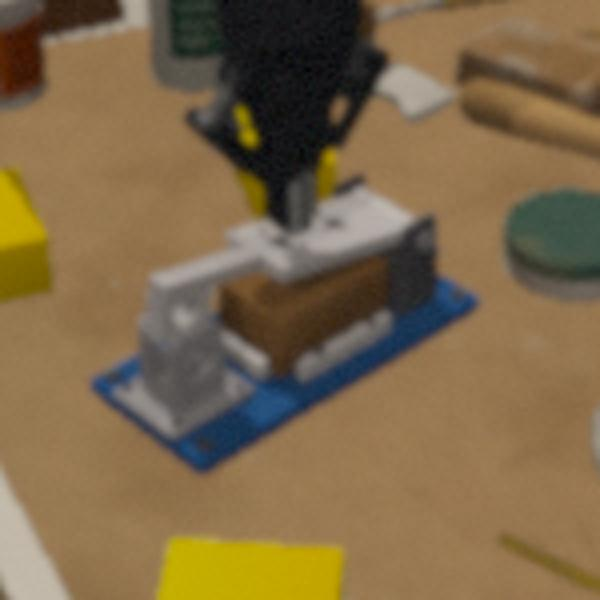

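The fingertip is visible at about (295,222) in the crop, roughly 20 mm above where the reported TCP projects. So the fingers look to be above the leaf rather than beside it, and I'll keep lowering while watching the force.

Request:
jog_arm:
  motion: "0 0 0 0.004 0 0 0; 0 0 0 0.008 0 0 0; 0 0 0 0.012 0 0 0; 0 0 0 0.016 0 0 0; 0 0 0 0.016 0 0 0"

```text
time: 8.8
tool_pos: [0.5297, 0.0592, 0.056]
tool_rot: [-0.0, 0.605, 0.796, -0.0]
contact_force: [-0.3, 0.8, 0.9]
gripper_width: -0.002
grasp_force: 0.0
```

```bash
python3 leaf.py
```

```text
-13 [78.7 91.7 95.9 96.9]
-5 [67.2 94.1 95.5 96.3]
3 [68.6 91.9 93.7 95.2]
11 [70.9 89.7 92.3 93.8]
25 [88.4 90.2 90.7 90.9]
55 [77.9 83.2 83.9 84.8]
95 [70.6 76.2 77.  77.3]
110 [73.1 74.4 75.  75.6]
125 [70.2 71.4 71.7 72.3]
[0.6883664  0.55331215 0.1727042 ] [0.52974486 0.05919383 0.05613169]
```

Request:
jog_arm:
  motion: "0 0 0 0.004 0 0 0; 0 0 0 0.008 0 0 0; 0 0 0 0.012 0 0 0; 0 0 0 0.012 0 0 0; 0 0 0 0.012 0 0 0"

```text
time: 9.48
tool_pos: [0.5298, 0.0593, 0.0501]
tool_rot: [-0.0, 0.605, 0.796, 0.0]
contact_force: [-0.3, 0.6, 0.3]
gripper_width: 0.001
grasp_force: 0.0
```

```bash
python3 leaf.py
```

```text
-13 [72.2 84.2 86.6 87.2]
-5 [71.2 84.5 85.4 86.6]
3 [66.  82.4 84.4 85.4]
11 [67.3 81.8 83.2 84.2]
25 [81.1 82.3 83.  83.2]
55 [72.5 77.8 78.5 79.2]
95 [70.5 73.  73.6 89.1]
110 [70.8 72.  72.5 72.9]
125 [68.3 69.3 70.  70.3]
[-0.26869346  0.50117786 -1.08013406] [0.52979653 0.05927578 0.05009883]
```

View pics/leaf.png

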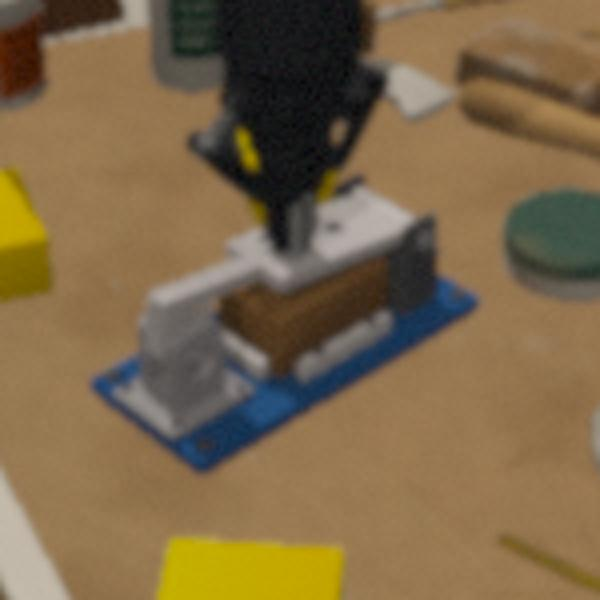

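The leaf follows the fingers now, so the real fingertips are about 25 mm above the reported TCP in z. The horizontal position agrees. I'll carry on down by about 10 mm.

Request:
jog_arm:
  motion: "0 0 0 0.004 0 0 0; 0 0 0 0.008 0 0 0; 0 0 0 0.012 0 0 0; 0 0 0 0.016 0 0 0; 0 0 0 0.019 0 0 0"

```text
time: 10.15
tool_pos: [0.5297, 0.0592, 0.0405]
tool_rot: [-0.0, 0.605, 0.796, -0.0]
contact_force: [-1.4, 0.1, 1.4]
gripper_width: -0.002
grasp_force: 0.8
```

```bash
python3 leaf.py
```

```text
-13 [64.  66.6 68.1 68.7]
-5 [65.4 67.1 67.5 68. ]
3 [65.7 67.3 67.8 68.9]
11 [64.8 67.1 67.9 68.2]
25 [65.8 66.8 67.7 68.5]
55 [65.4 67.2 67.6 68.4]
95 [65.4 66.8 67.6 67.9]
110 [65.9 66.8 67.5 68.2]
125 [65.6 66.8 67.  67.3]
[-0.30954567 -0.65767951  0.52728799] [0.52966754 0.05918104 0.04035202]
```

Request:
jog_arm:
  motion: "0 0 0 0.002 0 0 0; 0 0 0 0.004 0 0 0; 0 0 0 0.004 0 0 0; 0 0 0 0.004 0 0 0; 0 0 0 0.004 0 0 0"

```text
time: 10.82
tool_pos: [0.5299, 0.0592, 0.0394]
tool_rot: [-0.0, 0.605, 0.796, -0.0]
contact_force: [-2.8, 0.0, 5.5]
gripper_width: -0.002
grasp_force: 2.6
```

Request:
jog_arm:
  motion: "0 0 0 -0.1 0 0 0; 0 0 0 -0.2 0 0 0; 0 0 0 -0.3 0 0 0; 30 0 0 -0.3 0 0 0; 60 0 0 -0.3 0 0 0"

```text
time: 11.45
tool_pos: [0.5296, 0.0593, 0.1882]
tool_rot: [-0.0, 0.605, 0.796, -0.0]
contact_force: [-0.7, 0.7, -0.7]
gripper_width: 0.418
grasp_force: 0.0
```

```bash
python3 - <<'E'
from h import *
print(state()['tool_pos'],rel([.494,-.223,.11],-.196))
E
python3 leaf.py
```

```text
[0.52962987 0.05929609 0.18816134] (array([-0.525, -0.22 ,  0.156]), array([-0.   , -0.   ,  0.312]))
-13 [64.2 65.8 66.4 67. ]
-5 [65.  66.  66.7 67.4]
3 [65.  66.1 66.7 67.2]
11 [64.2 65.8 66.5 66.9]
25 [64.8 66.  66.3 66.9]
55 [64.9 65.8 66.4 66.6]
95 [64.8 66.1 66.7 67.4]
110 [65.1 66.2 67.  67.6]
125 [65.1 66.  66.2 66.9]
[ 0.38769305  0.28359335 -0.15512948] [0.52898776 0.05927077 0.18703489]
```

Leaf is fully down (level at 66 mm). Next, the pin.

Request:
jog_arm:
  motion: "60 -0.11 -0.045 0 0 0 0.08; 60 -0.22 -0.09 0 0 0 0.16; 60 -0.33 -0.135 0.02 0 0 0.24; 60 -0.43 -0.18 0.07 0 0 0.312; 60 -0.525 -0.22 0.12 0 0 0.312"

```text
time: 12.12
tool_pos: [0.4929, -0.2244, 0.126]
tool_rot: [-0.001, 0.773, 0.634, -0.0]
contact_force: [0.4, -0.1, 0.3]
gripper_width: 0.596
grasp_force: 0.0
```

Request:
jog_arm:
  motion: "60 0 0 0 0 0 0; 60 0 0 0 0 0 0; 60 0 0 0 0 0 0; 60 0 0 0 0 0 0; 60 0 0 0 0 0 0"

```text
time: 12.75
tool_pos: [0.4949, -0.2226, 0.1293]
tool_rot: [0.0, 0.773, 0.635, 0.0]
contact_force: [-0.0, 0.4, -0.9]
gripper_width: 0.594
grasp_force: 0.0
```

```bash
python3 - <<'E'
from h import *
print(state()['tool_pos'],state()['joint_pos'],rel([.494,-.223,.01],-.196))
w=grab_frame('wrist');print(w['intrinsics'],w['world_from_camera'].round(4).tolist())
for t in['lock_pin','pin_mid','pin_tip']: print(t,[(round(d['p'],2),np.round(d['at'],4).tolist()) for d in place_of('wrist',t)])
np.savez('w.npz',**w);save(w,'w1.png')
E
```

```text
[ 0.49487185 -0.22264492  0.12931424] [-5.59963047e-01 -8.62000612e-02  1.87858327e+00  4.08217238e-05
  1.34820838e+00 -3.65187150e-01] (array([-0.001, -0.002,  0.239]), array([0.001, 0.   , 0.001]))
[[297.31863964   0.         260.26203615]
 [  0.         297.31863964 191.18127463]
 [  0.           0.           1.        ]] [[0.9809, 0.1865, 0.056, 0.51], [-0.1947, 0.9388, 0.2842, -0.1507], [0.0004, -0.2896, 0.9571, 0.2985], [0.0, 0.0, 0.0, 1.0]]
lock_pin [(0.89, [0.4972, -0.22, 0.0057])]
pin_mid [(0.91, [0.501, -0.1894, 0.007])]
pin_tip [(0.63, [0.5111, -0.1611, 0.0102])]
```

View pics/w1.png

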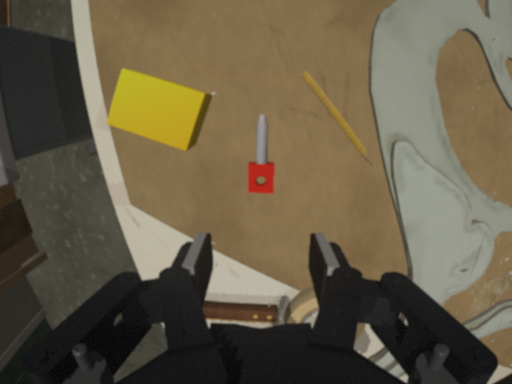

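The wrist view shows the red tab at (261,178), the nose at (263,115) and the fingertips at (205,240) and (318,240). The pin is centred between the fingers and aligned with them.

```bash
python3 - <<'E'
from h import *
w=np.load('w.npz');K=w['intrinsics'];T=w['world_from_camera']
def ray(u,v,z):
    p=np.array([u-K[0,2],v-K[1,2]])/K[0,0];r=np.hypot(*p);d=np.array([np.sin(r)*p[0]/r,-np.sin(r)*p[1]/r,-np.cos(r)])
    d=T[:3,:3]@d;return T[:3,3]+d*(z-T[2,3])/d[2]
def proj(P):
    c=T[:3,:3].T@(np.array(P)-T[:3,3]);q=np.array([c[0],-c[1]]);rho=np.hypot(*q);return K[:2,2]+K[0,0]*np.arctan2(rho,-c[2])*q/rho
hsv=cv2.cvtColor(w['color'],cv2.COLOR_RGB2HSV);m=((hsv[...,0]<6)|(hsv[...,0]>174))&(hsv[...,1]>170);m[:, :230]=0;m[:,290:]=0;m[210:]=0
v,u=np.nonzero(m);pts=np.array([ray(a,b,.012)[:2]*1000 for a,b in zip(u,v)],np.float32);print(cv2.minAreaRect(pts),pts.mean(0),len(u))
s=np.zeros_like(m);s[110:162,250:275]=hsv[110:162,250:275,1]<60
v,u=np.nonzero(s);q=np.array([ray(a,b,.009)[:2] for a,b in zip(u,v)]);
l=cv2.fitLine((q*1000).astype(np.float32),cv2.DIST_HUBER,0,.01,.01).ravel();print('shank',len(u),q.mean(0),np.arctan2(l[1],l[0]))
s=state();print('TCP px',proj(s['tool_pos']))
for d in(0,.02,.03,.04):
    for e in(-.03,.03): print(d,e,proj(s['tool_pos']+np.array([.98*e,-.195*e,d])).round())
# depth at finger tips
z=w['range_z'];print(z[238:244,200:212:3],z[238:244,316:328:3])
E
```

```text
((496.15997314453125, -221.9959259033203), (29.933382034301758, 24.807125091552734), 78.16169738769531) [ 496.07455 -221.73056] 659
shank 503 [ 0.50431384 -0.18434247] 1.3703052
TCP px [258.43944767 226.12265744]
0 -0.03 [211. 226.]
0 0.03 [306. 226.]
0.02 -0.03 [205. 240.]
0.02 0.03 [311. 240.]
0.03 -0.03 [202. 248.]
0.03 0.03 [314. 248.]
0.04 -0.03 [199. 257.]
0.04 0.03 [318. 257.]
[[0.14050986 0.14047156 0.14120129 0.14575018]
 [0.14052731 0.13961223 0.13969782 0.14505167]
 [0.13950276 0.13967244 0.13991065 0.14552896]
 [0.13884425 0.13892882 0.13947602 0.14599769]
 [0.13630511 0.13782974 0.13946149 0.14539602]
 [0.1356318  0.13586062 0.1382814  0.14568368]] [[0.14082438 0.14196843 0.1417303  0.14197275]
 [0.1403781  0.14086628 0.14136645 0.13903634]
 [0.13957018 0.13941552 0.13950138 0.1381435 ]
 [0.13887765 0.13775125 0.13760708 0.13797955]
 [0.13731211 0.1355917  0.13703679 0.13599035]
 [0.13677068 0.13524203 0.13486037 0.13447008]]
```

Request:
jog_arm:
  motion: "50 0 0.002 0.08 0 0 0; 50 0 0.002 0.16 0 0 0; 50 0 0.002 0.22 0 0 0; 50 0 0.002 0.26 0 0 0; 50 0 0.002 0.286 0 0 0"

```text
time: 13.58
tool_pos: [0.4949, -0.2231, -0.0154]
tool_rot: [-0.001, 0.773, 0.635, -0.0]
contact_force: [-1.1, 0.1, -0.2]
gripper_width: 0.502
grasp_force: 0.0
```

```bash
python3 - <<'E'
from h import *
s=state();print(s['tool_pos'],s['contact_force'],s['gripper_width'])
w=grab_frame('wrist');f=grab_frame('scene')
a=cv2.resize(w['color'][130:290,160:360],None,fx=2,fy=2);b=cv2.resize(f['color'][200:310,250:360],(440,440),interpolation=cv2.INTER_CUBIC)
a=cv2.copyMakeBorder(a,0,440-a.shape[0],0,0,0) if a.shape[0]<440 else a
a=a[:, :360]
cv2.imwrite('pics/g1.png',np.hstack([a,b])[:,:,::-1])
E
```

```text
[ 0.49486023 -0.22307357 -0.01543075] [-1.07858402  0.09644702 -0.15765018] 0.5021060199468156
```

View pics/g1.png

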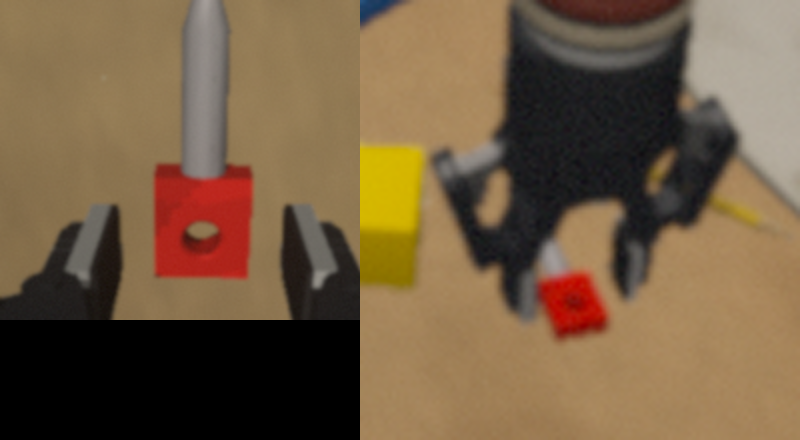

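Left, the wrist crop shows the fingers straddling the tab, which spans (155–250,165–275), and still slightly above it. Right, the scene crop agrees. I'll lower a bit more and close.

Request:
jog_arm:
  motion: "50 0.002 0.002 0.006 0 0 0; 50 0.002 0.002 0.012 0 0 0; 50 0.002 0.002 0.018 0 0 0; 50 0.002 0.002 0.021 0 0 0; 50 0.002 0.002 0.021 0 0 0"

```text
time: 14.3
tool_pos: [0.4965, -0.2226, -0.0248]
tool_rot: [-0.0, 0.773, 0.635, -0.0]
contact_force: [-0.4, 0.3, 0.5]
gripper_width: 0.497
grasp_force: 0.0
```

Request:
jog_arm:
  motion: "25 0 0 0 0 0 0; 15 0 0 0 0 0 0; 10 0 0 0 0 0 0; 0 0 0 0 0 0 0; 0 0 0 0 0 0 0"

```text
time: 14.92
tool_pos: [0.4969, -0.2228, -0.0243]
tool_rot: [0.0, 0.773, 0.635, 0.0]
contact_force: [-0.5, -0.2, 3.9]
gripper_width: 0.281
grasp_force: 60.7
```

Request:
jog_arm:
  motion: "0 0 0 -0.05 0 0 0; 0 0 0 -0.12 0 0 0; 0 0 0 -0.2 0 0 -0.1; 0 0 0 -0.26 0 0 -0.2; 0 0 0 -0.3 0 0 -0.312"

```text
time: 15.55
tool_pos: [0.4966, -0.2226, 0.1263]
tool_rot: [0.0, 0.603, 0.798, 0.0]
contact_force: [-0.5, -0.1, -1.6]
gripper_width: 0.281
grasp_force: 60.2
```

```bash
cat > jig.py <<'E'
from h import *
o=np.array([.453,.040]);a=.272;ex=np.array([np.cos(a),np.sin(a)]);ey=np.array([-ex[1],ex[0]])
for c in['scene','top']:
    f=grab_frame(c);P=cloud(f);P=P[(f['range_z']>0)&(abs(P[...,2]-.066)<.006)]
    X=(P[:,:2]-o)@ex*1000;Y=(P[:,:2]-o)@ey*1000
    m=(X>56)&(X<175)&(abs(Y)<35);r=cv2.minAreaRect(np.stack([X,Y],1)[m].astype(np.float32));print(c,'plate',m.sum(),r)
    # edges per slice
    sl=[(x,np.percentile(Y[m&(abs(X-x)<5)],[3,97])) for x in range(65,140,10)]
    print(' plate mid',[(x,v.round(1).tolist()) for x,v in sl])
    for x in(20,30,40):
        k=(abs(X-x)<5)&(abs(Y)<20); print(' tongue',x,k.sum(),np.percentile(Y[k],[3,50,97]).round(1))
    k=(abs(X)<25)&(abs(Y)<20)&(abs(Y)>9); 
    for sg in(-1,1):
        kk=k&(sg*Y>0);print(' ear',sg,kk.sum(),np.percentile(X[kk],[3,50,97]).round(1),np.percentile(Y[kk],[3,50,97]).round(1))
    k=(X<0)&(abs(Y)<25)&(X>-40);print(' end',np.percentile(X[k],[1,3]).round(1))
    for t in['yoke_centre','leaf_eye','leaf_hinge','drill_jig','pin_tip','lock_pin']: print(' ',t,[(round(d['p'],2),np.round(d['at'],4).tolist()) for d in place_of(c,t)[:1]])
E
python3 jig.py; python3 -c "
from h import *
s=state();print(s['tool_pos'],s['gripper_width'],s['grasp_force'],s['joint_pos'])"
```

```text
scene plate 672 ((110.72560119628906, -0.851104736328125), (110.92870330810547, 66.5263900756836), 2.3986620903015137)
 plate mid [(65, [-20.8, 22.9]), (75, [-21.8, 23.7]), (85, [-21.3, 23.6]), (95, [-20.9, 23.0]), (105, [-22.8, 22.9]), (115, [-21.8, 25.0]), (125, [-21.3, 25.3]), (135, [-21.0, 23.1])]
 tongue 20 24 [-7.8 -2.   6.2]
 tongue 30 25 [-5.6 -1.4  8.4]
 tongue 40 21 [-5.4 -0.4  8.6]
 ear -1 51 [-16.5  -1.4  13.3] [-16.5 -13.9  -9.4]
 ear 1 41 [-18.2  -4.   11.4] [10.3 12.8 17.6]
 end [-19.3 -18.5]
  yoke_centre [(0.74, [0.452, 0.0419, 0.0417])]
  leaf_eye [(0.81, [0.4502, 0.0431, 0.0465])]
  leaf_hinge [(0.8, [0.6012, 0.0876, 0.0632])]
  drill_jig [(0.76, [0.5346, 0.0658, -0.0021])]
  pin_tip [(0.75, [0.4757, -0.1637, 0.1574])]
  lock_pin [(0.44, [0.4969, -0.225, 0.1555])]
top plate 1076 ((109.51095581054688, 0.8171005249023438), (107.10964965820312, 66.24462127685547), 1.232433795928955)
 plate mid [(65, [-19.9, 24.6]), (75, [-19.5, 24.6]), (85, [-19.9, 24.5]), (95, [-19.6, 24.9]), (105, [-19.3, 25.5]), (115, [-19.5, 25.2]), (125, [-18.7, 25.7]), (135, [-19.1, 25.6])]
 tongue 20 31 [-5.6  1.3  8. ]
 tongue 30 32 [-4.8  1.8  8.1]
 tongue 40 28 [-4.4  1.6  8.2]
 ear -1 44 [-16.3  -2.1  14.2] [-14.8 -12.2  -9.3]
 ear 1 56 [-16.   -1.3  13.1] [10.1 13.9 17.6]
 end [-18.1 -18. ]
  yoke_centre [(0.94, [0.4539, 0.0415, 0.0423])]
  leaf_eye [(0.8, [0.4531, 0.0422, 0.0439])]
  leaf_hinge [(0.69, [0.5994, 0.0823, 0.0615])]
  drill_jig [(0.74, [0.5325, 0.0631, -0.0029])]
  pin_tip []
  lock_pin []
[ 0.49649336 -0.22256144  0.12503006] 0.2814361164578773 60.231996551156044 [-5.58213747e-01 -7.74579554e-02  1.87784890e+00  4.73638499e-06
  1.34155852e+00 -8.29986688e-01]
```

Request:
jog_arm:
  motion: "0 0.11 0.02 0 0 0 0; 0 0.22 0.04 0 0 0 0; 0 0.322 0.06 0 0 0 0; 0 0.322 0.06 0.08 0 0 0; 0 0.322 0.06 0.13 0 0 0"

```text
time: 16.88
tool_pos: [0.4817, -0.0584, 0.059]
tool_rot: [-0.0, 0.604, 0.797, -0.0]
contact_force: [0.1, 0.9, -1.3]
gripper_width: 0.284
grasp_force: 60.2
```

Request:
jog_arm:
  motion: "0 0 0 0.06 0 0 0; 0 0 0 0.09 0 0 0; 0 0 0 0.09 0 0 0; 0 0 0 0.09 0 0 0; 0 0 0 0.09 0 0 0"

```text
time: 17.5
tool_pos: [0.4834, -0.0598, 0.0167]
tool_rot: [0.001, 0.605, 0.796, 0.0]
contact_force: [0.9, 0.2, -1.3]
gripper_width: 0.287
grasp_force: 60.2
```

```bash
python3 - <<'E'
from h import *
s=state();print(s['tool_pos'],s['tool_rot'],s['grasp_force'])
w=grab_frame('wrist');np.savez('w2.npz',**w);save(w,'w2.png')
for c in['wrist','scene']:
    if c=='scene': grab_frame(c)
    for t in['lock_pin','pin_mid','pin_tip','yoke_centre','leaf_eye']: print(c,t,[(round(d['p'],2),np.round(d['at'],4).tolist()) for d in place_of(c,t)[:1]])
E
```

```text
[ 0.48339178 -0.05982448  0.01669989] [1.21979684e-03 6.04732003e-01 7.96427966e-01 4.60592297e-04] 60.23644857108593
wrist lock_pin [(0.8, [0.4827, -0.0578, 0.0497])]
wrist pin_mid [(0.9, [0.4701, -0.0264, 0.0484])]
wrist pin_tip [(0.59, [0.4669, 0.0004, 0.0487])]
wrist yoke_centre [(0.95, [0.4531, 0.0425, 0.0492])]
wrist leaf_eye [(0.93, [0.4513, 0.0416, 0.0441])]
scene lock_pin [(0.75, [0.5349, 0.0662, -0.0023])]
scene pin_mid [(0.53, [0.4735, -0.029, 0.0465])]
scene pin_tip []
scene yoke_centre [(0.59, [0.4526, 0.0416, 0.0424])]
scene leaf_eye [(0.46, [0.4504, 0.0441, 0.0464])]
```

View pics/w2.png

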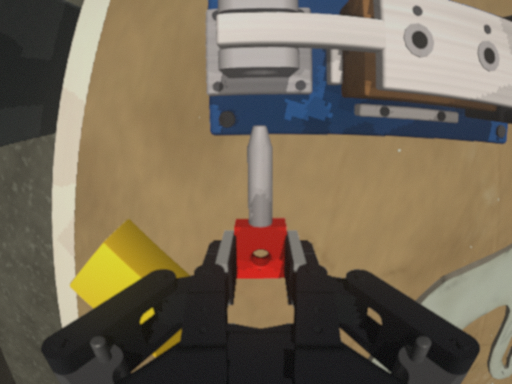

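The wrist view shows the pin nose at (259,127) and the tab at (261,250), pointing at the yoke ears, which are centred near column 259 at rows 10–77. Next I'll fit the offset from the wrist depth.

```bash
cat > wr.py <<'E'
from h import *
def wcloud(w):
    K=w['intrinsics'];z=w['range_z'];v,u=np.indices(z.shape);x=(u-K[0,2])/K[0,0];y=(v-K[1,2])/K[0,0];r=np.hypot(x,y)+1e-9
    t=np.tan(r)/r;P=np.stack([x*t*z,-y*t*z,-z,np.ones_like(z)],-1);return (P@w['world_from_camera'].T)[...,:3]
def ana(w,tcp):
    P=wcloud(w);S=cv2.cvtColor(w['color'],cv2.COLOR_RGB2HSV)[...,1];ok=(w['range_z']>0)
    o=np.array([.4525,.041]);a=.28;ex=np.array([np.cos(a),np.sin(a)]);ey=np.array([-ex[1],ex[0]])
    X=(P[...,:2]-o)@ex*1000;Y=(P[...,:2]-o)@ey*1000;Z=P[...,2]*1000
    for n,lo,hi in(('ear-',-20,-8),('ear+',8,20)):
        m=ok&(abs(X)<30)&(Y>lo)&(Y<hi)&(Z>57)&(Z<72);print(n,m.sum(),'X',np.percentile(X[m],[2,50,98]).round(1),'Y',np.percentile(Y[m],[2,98]).round(1),'Z',np.percentile(Z[m],[50,95]).round(1)) if m.any() else 0
    for x in(70,90,110):
        m=ok&(abs(X-x)<4)&(abs(Y)<35)&(abs(Z-66)<6);print('leaf',x,np.percentile(Y[m],[3,97]).round(1)) if m.any() else 0
    m=ok&(S<70)&(abs(X)<25)&(Y<-20)&(Y>-100)&(Z>35)&(Z<65)
    for y in range(-95,-15,8):
        k=m&(abs(Y-y)<4)
        if k.sum()>4: print('shank',y,k.sum(),'X',np.percentile(X[k],[3,50,97]).round(1),'Z',np.percentile(Z[k],[50,90,97]).round(1))
    k=m;print('nose Y',np.percentile(Y[k],99.5) if k.any() else '')
    T=(tcp[:2]-o);print('tcp X,Y',(T@ex*1000).round(1),(T@ey*1000).round(1))
if __name__=='__main__':
    import sys
    w=grab_frame('wrist') if len(sys.argv)<2 else np.load(sys.argv[1])
    ana(w,state()['tool_pos']); print(state()['tool_pos'],state()['contact_force'])
E
python3 wr.py w2.npz
```

```text
ear- 1769 X [-13.3   2.4  18.4] Y [-17.3  -9.2] Z [65.7 67. ]
ear+ 762 X [-13.5   2.6  18.4] Y [ 8.  12.3] Z [65.5 67. ]
leaf 70 [-23.3  17.2]
leaf 90 [-23.1  21.4]
leaf 110 [-23.   21.7]
shank -95 466 X [-21.3 -11.7  21.2] Z [58.3 63.7 64.7]
shank -87 319 X [-2.9  2.5  7.9] Z [52.2 53.3 53.7]
shank -79 384 X [-3.2  2.6  7.9] Z [52.  53.2 53.6]
shank -71 408 X [-3.1  2.7  8.5] Z [52.  53.3 53.7]
shank -63 423 X [-2.9  2.8  8.4] Z [52.  53.1 53.5]
shank -55 443 X [-3.1  2.8  8. ] Z [51.9 53.1 53.6]
shank -47 338 X [-1.7  2.5  7. ] Z [50.3 52.  52.5]
shank -39 18 X [-0.1  2.5  5. ] Z [47.3 50.2 50.3]
nose Y -42.9433333276539
tcp X,Y 0.8 -104.7
[ 0.48218352 -0.05945239  0.01524724] [-0.08292009  0.72105451 -2.29757451]
```

Request:
jog_arm:
  motion: "0 0 0 0.004 0 0 0; 0 0 0 0.004 0 0 0; 0 0 0 0.004 0 0 0; 0 0 0 0.004 0 0 0; 0 0 0 0.004 0 0 0"

```text
time: 18.73
tool_pos: [0.4822, -0.0595, 0.0133]
tool_rot: [0.0, 0.605, 0.796, 0.0]
contact_force: [0.3, -0.1, -0.8]
gripper_width: 0.281
grasp_force: 60.2
```

```bash
python3 wr.py
```

```text
ear- 1856 X [-13.2   2.3  18.2] Y [-17.3  -9.2] Z [65.7 67.1]
ear+ 680 X [-13.6   2.1  18.2] Y [ 8.  11.9] Z [65.5 67. ]
leaf 70 [-23.3  17.1]
leaf 90 [-23.   21.5]
leaf 110 [-22.9  21.8]
shank -95 723 X [-22.4 -12.1  24.3] Z [56.8 63.4 64.6]
shank -87 282 X [-3.8  1.6  6.8] Z [48.7 49.8 50.2]
shank -79 383 X [-4.2  1.7  7. ] Z [48.6 49.8 50.3]
shank -71 411 X [-4.   1.7  7.5] Z [48.7 49.8 50.2]
shank -63 414 X [-3.8  1.8  7.5] Z [48.6 49.9 50.4]
shank -55 447 X [-4.2  1.5  7.5] Z [48.5 49.8 50.2]
shank -47 352 X [-2.7  1.5  6.1] Z [47.2 48.7 49.3]
shank -39 40 X [-1.2  1.5  4.3] Z [45.7 47.  47. ]
nose Y -42.329233755363255
tcp X,Y 0.8 -104.8
[ 0.4822451  -0.05946901  0.01329745] [-0.42161485  0.2187656  -0.93619406]
```

Settled: the pin axis is at z 44.1 mm and X is 0.8 mm short of the ears' centre. I'll correct that and insert.

Request:
jog_arm:
  motion: "0 0 0.0016 0 0 0 0; 0 0.02 0.0016 0 0 0 0; 0 0.04 0.0016 0 0 0 0; 0 0.055 0.0016 0 0 0 0; 0 0.065 0.0016 0 0 0 0"

```text
time: 19.4
tool_pos: [0.474, -0.0272, 0.0132]
tool_rot: [-0.0, 0.604, 0.797, -0.0]
contact_force: [0.1, -0.5, -1.3]
gripper_width: 0.281
grasp_force: 60.2
```

Request:
jog_arm:
  motion: "0 0.012 0 0 0 0 0; 0 0.024 0 0 0 0 0; 0 0.036 0 0 0 0 0; 0 0.044 0 0 0 0 0; 0 0.044 0 0 0 0 0"

```text
time: 20.02
tool_pos: [0.4683, -0.0065, 0.0132]
tool_rot: [0.0, 0.605, 0.797, -0.0]
contact_force: [0.1, 0.8, -1.1]
gripper_width: 0.285
grasp_force: 60.2
```

```bash
python3 wr.py
```

```text
ear- 1787 X [-13.3   2.6  18.5] Y [-17.2  -9. ] Z [65.7 67. ]
ear+ 1712 X [-13.3   2.4  18.1] Y [ 8.2 15.9] Z [65.8 66.9]
leaf 70 [-22.3  22.5]
leaf 90 [-22.   22.5]
leaf 110 [-22.   22.4]
shank -47 240 X [-21.9 -18.3  24.8] Z [57.3 63.4 64.6]
shank -39 486 X [-15.7  -9.6  21. ] Z [56.3 63.3 64.4]
shank -31 351 X [-2.6  2.8  8.7] Z [48.6 49.8 50.3]
shank -23 175 X [-2.5  2.8  8.2] Z [48.8 50.  50.4]
nose Y -23.026868898146496
tcp X,Y 2.1 -50.2
[ 0.46837783 -0.00671348  0.01329765] [-0.61603662  0.1400131  -1.2610282 ]
```

Request:
jog_arm:
  motion: "0 0.01 0 0 0 0 0; 0 0.02 0 0 0 0 0; 0 0.028 0 0 0 0 0; 0 0.032 0 0 0 0 0; 0 0.034 0 0 0 0 0"

```text
time: 20.7
tool_pos: [0.4637, 0.0098, 0.0133]
tool_rot: [0.0, 0.605, 0.797, -0.0]
contact_force: [-0.2, 0.4, -0.4]
gripper_width: 0.284
grasp_force: 60.2
```

```bash
python3 - <<'E'
from wr import *
w=grab_frame('wrist');P=wcloud(w);hsv=cv2.cvtColor(w['color'],cv2.COLOR_RGB2HSV)
o=np.array([.4525,.041]);a=.28;ey=np.array([-np.sin(a),np.cos(a)]);Y=(P[...,:2]-o)@ey*1000;Z=P[...,2]*1000
m=((hsv[...,0]<6)|(hsv[...,0]>174))&(hsv[...,1]>170)&(abs(Z-50)<3)&(Y>-70)&(Y<0)
print('tab Y',m.sum(),np.percentile(Y[m],[2,98]),np.median(Z[m]),state()['tool_pos'])
E
python3 wr.py|head -2
```

```text
tab Y 1475 [-47.52246103 -26.63919674] 49.638400613236044 [0.46375521 0.00977744 0.01328743]
ear- 1526 X [-13.4   2.1  18. ] Y [-17.   -8.9] Z [65.6 66.8]
ear+ 1808 X [-13.4   2.4  18.2] Y [ 8.2 15.9] Z [65.7 66.9]
```

Request:
jog_arm:
  motion: "0 0.001 0 0 0 0 0; 0 0.002 0 0 0 0 0; 0 0.003 0 0 0 0 0; 0 0.004 0 0 0 0 0; 0 0.004 0 0 0 0 0"

```text
time: 21.42
tool_pos: [0.4634, 0.0109, 0.0133]
tool_rot: [0.001, 0.605, 0.797, -0.0]
contact_force: [0.4, -4.0, -3.2]
gripper_width: 0.282
grasp_force: 60.1
```

Request:
jog_arm:
  motion: "0 0.001 0 0 0 0 0; 0 0.002 0 0 0 0 0; 0 0.003 0 0 0 0 0; 0 0.003 0 0 0 0 0; 0 0.003 0 0 0 0 0"

```text
time: 22.05
tool_pos: [0.4635, 0.0109, 0.0134]
tool_rot: [0.002, 0.604, 0.797, -0.001]
contact_force: [1.6, -9.8, -3.2]
gripper_width: 0.284
grasp_force: 59.9
```

The tab is hard against the ear. I'll relieve the push, release with a small opening and lift.

Request:
jog_arm:
  motion: "0 -0.003 0 0 0 0 0; 35 -0.003 0 0 0 0 0; 42 -0.003 0 0 0 0 0; 42 -0.003 0 0 0 0 0; 42 -0.003 0 0 0 0 0"

```text
time: 22.68
tool_pos: [0.4632, 0.0118, 0.0133]
tool_rot: [-0.0, 0.605, 0.797, 0.0]
contact_force: [0.2, 0.1, -0.0]
gripper_width: 0.418
grasp_force: 0.0
```

Request:
jog_arm:
  motion: "42 -0.003 0 -0.03 0 0 0; 42 -0.003 0 -0.08 0 0 0; 42 -0.003 0 -0.16 0 0 0; 42 -0.01 0 -0.24 0 0 0; 42 -0.02 0 -0.3 0 0 0"

```text
time: 23.3
tool_pos: [0.4667, 0.0018, 0.1667]
tool_rot: [0.002, 0.605, 0.797, 0.001]
contact_force: [0.2, -0.5, 0.7]
gripper_width: 0.421
grasp_force: 0.0
```

```bash
python3 - <<'E'
from wr import *
w=grab_frame('wrist');P=wcloud(w);hsv=cv2.cvtColor(w['color'],cv2.COLOR_RGB2HSV);save(w,'end.png')
o=np.array([.4525,.041]);a=.28;ex=np.array([np.cos(a),np.sin(a)]);ey=np.array([-np.sin(a),np.cos(a)]);X=(P[...,:2]-o)@ex*1000;Y=(P[...,:2]-o)@ey*1000;Z=P[...,2]*1000
m=((hsv[...,0]<6)|(hsv[...,0]>174))&(hsv[...,1]>170)&(Y>-70)&(Y<0)&(Z>40)&(Z<60)
print('tab',m.sum(),np.percentile(Y[m],[2,98]),np.percentile(X[m],[2,98]),np.percentile(Z[m],[5,50,95]))
m=(abs(X-2)<6)&(Y>17)&(Y<45)&(Z>30)&(Z<60);print('nose',m.sum(),np.percentile(Y[m],[50,98]) if m.any() else '')
for t in['pin_mid','yoke_centre','leaf_eye','oak_block','drill_jig']: print(t,[(round(d['p'],2),np.round(d['at'],4).tolist()) for d in place_of('wrist',t)[:2]])
print(state()['tool_pos'],state()['time'])
E
python3 leaf.py
```

```text
tab 527 [-45.9923605  -22.56456169] [-10.32255269  13.53381988] [46.76722283 48.5364576  50.16948599]
nose 136 [23.34196603 30.20111009]
pin_mid []
yoke_centre [(0.77, [0.4514, 0.0448, 0.0512])]
leaf_eye [(0.75, [0.4522, 0.0415, 0.0434])]
oak_block [(0.87, [0.5982, 0.22, 0.0003]), (0.62, [0.4151, -0.1325, -0.0007])]
drill_jig [(0.82, [0.5359, 0.0652, -0.0011])]
[0.46497805 0.00214141 0.16189897] 23.6
-13 [63.8 66.1 66.7 67.2]
-5 [64.7 65.7 66.3 66.5]
3 [65.2 65.9 66.3 66.9]
11 [64.3 65.7 66.6 66.8]
25 [64.9 66.5 66.7 67.8]
55 [64.6 66.  66.5 66.8]
95 [65.1 66.2 66.5 66.8]
110 [64.9 66.1 66.9 67.7]
125 [65.2 66.5 66.8 67.6]
[-0.21518966 -0.4871996   0.6939966 ] [0.46479664 0.00218958 0.1615321 ]
```

View pics/end.png

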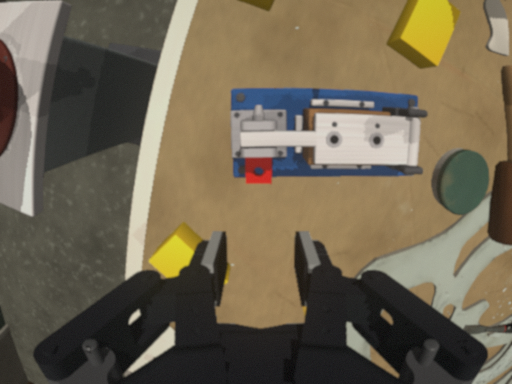

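The tab sits against the ear at (258,170) and the nose shows beyond the far ear at (258,108). The leaf is level, the block is in its nest and the gripper is clear, so I'll hand in.

```bash
python3 -c "
from plant import job_done
print(job_done())"
```

```text
the job is handed in; nothing more can be done
None
```

I handed the job in at about 24 s of the 53 s: the leaf is level and fully down, the red-tabbed pin is through both ears and the eye with its tab against the ear, and the gripper is clear; the hand-in gave no verdict.

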